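Push the row of blanks home in the gluing jig

TASK

In the wooden gluing jig, push the row of four touching wood blanks along the channel as one train until it is tight against the end stop, pushing only on the free rear end of the last blank. Then push the jig's metal cross bolt by its upright tab all the way across the channel behind the row. Everything is only pushed, never lifted: the blanks stay flat in the channel, and the loose glue bottle, offcut and screwdriver beside the jig stay where they are.

Things in the scene. Friction and masses are not known exactly. Their poses are not given: they have to be found in the camera images.
- jig: Fixed wooden jig. Origin at its underside on the channel's centre line, z up. Channel along y, 46 mm wide, floor at z = 12 mm, side walls 12 mm thick with tops at z = 24 mm, open at y = -195 mm. The row is pushed along +y; when home its rear face is at y = -10 mm. On the -x side a ledge (x -120 to -36, y -47 to +3, top z = 24 mm) carries the cross bolt.
- stop_face (a point): Centre of the end stop's face that the first blank must touch, at y = +150 mm of the jig, 20 mm above the channel floor; the stop is a wooden block 40 mm high above the floor. Axes as the jig's.
- blank1: First hardwood blank, a dark brown wooden block 43 mm wide (x, across the channel), 40 mm long (y, along the channel), 40 mm tall, about 55 g, origin at the centre of its underside, axes parallel to the jig's at the start. Nearest the end stop; home at y = +130 mm of the jig.
- blank2: Second hardwood blank, a dark brown wooden block 43 mm wide (x, across the channel), 40 mm long (y, along the channel), 40 mm tall, about 55 g, origin at the centre of its underside, axes parallel to the jig's at the start. Home at y = +90 mm of the jig.
- blank3: Third hardwood blank, a dark brown wooden block 43 mm wide (x, across the channel), 40 mm long (y, along the channel), 40 mm tall, about 55 g, origin at the centre of its underside, axes parallel to the jig's at the start. Home at y = +50 mm of the jig.
- blank4: Last hardwood blank, a dark brown wooden block 43 mm wide (x, across the channel), 40 mm long (y, along the channel), 40 mm tall, about 55 g, origin at the centre of its underside, axes parallel to the jig's at the start. Its rear (-y) face is the free end to push on, its underside 12 mm and its top 52 mm above the jig's origin; home at y = +10 mm of the jig.
- bolt (a joint): Slide of the aluminium cross bolt along jig +x, in m: 0 drawn back, 0.060 fully across, at its end of travel. Needs 1.5 N, stays where left. Bar at jig y -30 to -14, z 25 to 37 mm, its leading end at x = -40 mm at joint 0. It passes 4 mm behind the row if that is home, else it strikes the last blank. Steel guide cheeks beside it: jig x -78 to -38 mm, tops z = 37 mm.
- bolt_tab (a point): Centre of the top of the bolt's upright tab, 12 mm thick (jig x), 16 mm wide (jig y), standing 30 mm above the bar, its top 67 mm above the jig's origin. It moves with the bolt; at joint 0 it is at x = -100, y = -22 mm of the jig. Push on its -x face. Axes as the jig's.
- glue: White glue bottle, bystander, 44 mm diameter, 100 mm tall, loose on the bench beyond the jig (its +x side); origin at the centre of its underside.
- offcut: Wooden offcut, bystander, 55 x 35 x 30 mm, loose on the bench beyond the jig; origin at the centre of its underside.
- screwdriver: Screwdriver, bystander, lying loose on the bench beyond the jig, some 200 mm long along its x axis; origin at its underside.
Mind the look-alikes: they are no part of the job. What is shaped like the blank4 but orange or pink is not meant.

How it is judged:
On the way, in this order (a step that is already met when the one before it is completed fails the run):
1. the whole row is tight against the end stop while the bolt is still open (y of blank1 in the frame of jig above 0.127 m and y of blank2 in the frame of jig above 0.087 m and y of blank3 in the frame of jig above 0.047 m and y of blank4 in the frame of jig above 0.007 m and value of joint bolt below 0.02 m), for 0.2 s.
2. the bolt is fully across behind the row (value of joint bolt above 0.055 m), for 0.2 s.
At the end, for the whole second after the job is handed in: All four blanks lie flat in the channel, at rest, each within 3 mm of its home place with the first against the end stop, and the bolt is within 5 mm of fully across (y of blank1 in the frame of jig above 0.127 m and y of blank2 in the frame of jig above 0.087 m and y of blank3 in the frame of jig above 0.047 m and y of blank4 in the frame of jig above 0.007 m and z of each of blank1, blank2, blank3, blank4 in the frame of jig below 0.016 m and angle between each of blank1, blank2, blank3, blank4's own z axis and vertical below 0.08 rad and x of blank1 in the frame of jig between -0.005 and 0.005 m and x of blank2 in the frame of jig between -0.005 and 0.005 m and x of blank3 in the frame of jig between -0.005 and 0.005 m and x of blank4 in the frame of jig between -0.005 and 0.005 m and value of joint bolt above 0.055 m and linear speed of each of blank1, blank2, blank3, blank4 below 0.01 m/s); the robot touches nothing.
It fails at once if a blank is lifted or tipped (z of any of blank1, blank2, blank3, blank4 in the frame of jig above 0.022 m or angle between any of blank1, blank2, blank3, blank4's own z axis and vertical above 0.3 rad).
It fails at once if the robot pushes on a blank other than the last (contact force between any of the arm, the fingers and blank1 above 1.5 N or contact force between any of the arm, the fingers and blank2 above 1.5 N or contact force between any of the arm, the fingers and blank3 above 1.5 N).
It fails at once if a bystander is disturbed (distance of any of glue, offcut, screwdriver from where it was at the start of the episode above 0.015 m).
It also fails if it takes over 43 s, if anything falls off the work surface, if the arm or the gripper's body presses on something with over 40 N, if the wrist force passes 120 N, or if a joint passes its speed limit or range.

ROBOT

A 7-joint arm with a two-finger parallel gripper is mounted at the origin on the work surface. World frame = base frame: x ahead of the robot, y to its left, z up, the work surface at z = 0. Lengths are in m, angles in rad, forces in N, time in s.
With the tool pointing down it reaches from about 0.4 to 0.875 m from the base axis. Payload 6.5 kg.
Tool frame: the origin (TCP) lies between the finger pads; the fingertips stand 22 mm ahead of it and the grasp point (between the pads) lies 3 mm ahead of it; z points along the fingers, y is the line along which they close (so a half turn about z gives the same grasp; the last joint's range is limited). The gripper opens to 88 mm and grips with 3 to 60 N. Pads are 18 mm wide; open, the fingers measure 123 mm over their backs; the gripper's body (75 mm by 187 mm) begins 45 mm behind the grasp point.
Start: joints at [1.084, 0.536, -0.004, 1.538, 0.003, 1.067, -0.071], TCP at [0.266, -0.593, 0.261] pointing down, gripper open.
Joint ranges: [-2.7, 2.7], [-0.37, 2.16], [-1.27, 1.26], [0.24, 2.4], [-1.31, 4.45], [0.19, 1.91], [-2.76, 2.76]. Speed limits (rad/s): [2.39, 2.39, 3.14, 3.14, 3.14, 3.14, 3.14].

INTERFACE

Orientations are given as a unit quaternion [x, y, z, w].
In Python, from cell import readout, viewer, workorder gives the robot as it stands.
- The arm moves only by the tool arm_command, never from a script. Its argument "commands" is a list of rows, each an object with "slide": the shift along the tool's x, y, z in cm, a list of three; "delta_rot": the turn, a rotation vector about the tool's x, y, z in rad, a list of three; "grip": the gripper's target within -1 to 1 (fully open at 1, half-way at 0, shut at -1). In form: [{"slide": [tx, ty, tz], "delta_rot": [wx, wy, wz], "grip": grip}, ...]. A call has 1 to 20 rows; each row is the pose to reach, as a shift and turn from the pose commanded when the call began, along the tool's axes at that moment; what a row does not reach only later rows make up. A row lasts 1/12 s, in which the tool goes at most 41.7 mm and 7.16 degrees, less where a joint would pass 70% of its speed; a pose out of reach is approached as far as the arm can. A call with a gripper value outside its range is refused whole. The fingers move at their own pace and stop on an object; "force" is the grip in N (left out, the last holds). Time passes only in rows, so rows that repeat a pose let the fingers close. It gives the time, the measured TCP pose, the force, the opening and the grip force at its end, in the units of the state.
- readout.get_obs(): the state, without advancing time (a new reading comes with each control period).
- viewer.grab_frame(name): name is "scene" or "top" or "wrist"; returns a dict with "pixels" (400x640x3 uint8, red, green, blue), "fx", "fy", "cx", "cy" (pixels), "world_from_camera" (4x4, takes a point from camera to world coordinates). Camera axes: x right, y down, z forward; pixel columns grow to the right and rows downward; lengths in m; the calibration is good to about 2 mm. A picture is of the moment at which its call begins. There is no depth.
- workorder.sign_off(): hands the job in; it is judged then, once.
The state is a dict: "clock": time; "joint_pos": joint angles; "qvel": joint speeds; "tau": joint torques, N m; "tool_pos": TCP position; "eef_rot": TCP orientation; "ft_force": force on the tool from outside, world axes, zero at the start; "wrist_torque": the same for the moment, N m; "grip_width": finger opening in m; "gripper_force": force on a finger pad.
Only numpy, scipy, OpenCV 4.12 (cv2) and the standard library are available. Lean on these libraries where they do the work, as an engineer would, in place of code of your own. Each camera call takes 0.05 s, during which the arm holds its last target. There are 200 camera calls.

## Working session

There is one attempt and no reset: what is moved stays moved. The work goes in short steps, Python scripts to look and compute and a tool call to move; the robot and the scene stay as the last step left them, time stands still between calls to the robot, and variables do not carry over. Pictures are saved under pics/ and viewed, at most 10 in all, crops included, and the job is handed in when it is done.

Besides the shell and the picture viewer there is one more tool, called as name(argument=value, ...) on one line, values as JSON. arm_command: Moves the arm, as the interface text tells. Its arguments: {"type":"object","properties":{"commands":{"type":"array"},"force":{"type":"number"}},"required":["commands"]}

```bash
mkdir -p pics; python3 - <<'E'
from cell import readout, viewer
import cv2,numpy as np,pickle
o=readout.get_obs();print({k:np.round(v,3).tolist() for k,v in o.items()})
fs={}
for n in("scene","top"):
    f=viewer.grab_frame(n);fs[n]=f
    cv2.imwrite(f"pics/{n}0.png",f["pixels"][:,:,::-1]);print(n,f["fx"],f["fy"],f["cx"],f["cy"],np.round(f["world_from_camera"],4).tolist())
pickle.dump(fs,open("f0.pkl","wb"))
E
```

```text
{'clock': 0.0, 'joint_pos': [1.084, 0.537, -0.004, 1.539, 0.003, 1.067, -0.071], 'qvel': [-0.001, 0.002, -0.001, -0.002, 0.002, -0.0, 0.0], 'tau': [-0.0, -57.097, 0.991, -25.16, -0.056, 0.018, 0.0], 'tool_pos': [0.265, -0.593, 0.26], 'eef_rot': [0.978, 0.209, -0.0, -0.001], 'ft_force': [0.182, 0.442, 0.104], 'wrist_torque': [-0.002, -0.01, 0.027], 'gripper_force': 0.0, 'grip_width': 0.088}
scene 505.44039228811795 505.44039228811795 317.9874860502403 208.8111634187509 [[0.8301, 0.3574, -0.4281, 0.9383], [0.5576, -0.5273, 0.6411, -0.505], [0.0034, -0.7709, -0.637, 0.5664], [0.0, 0.0, 0.0, 1.0]]
top 464.8216427618564 464.8216427618564 318.1276701650703 196.77676333130873 [[-0.0022, -0.999, 0.0445, 0.5752], [-1.0, 0.0022, -0.0, 0.0113], [-0.0001, -0.0445, -0.999, 0.9955], [0.0, 0.0, 0.0, 1.0]]
```

View pics/scene0.png

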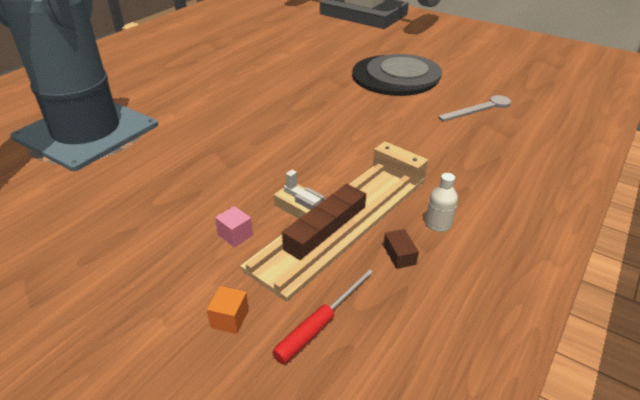

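View pics/top0.png

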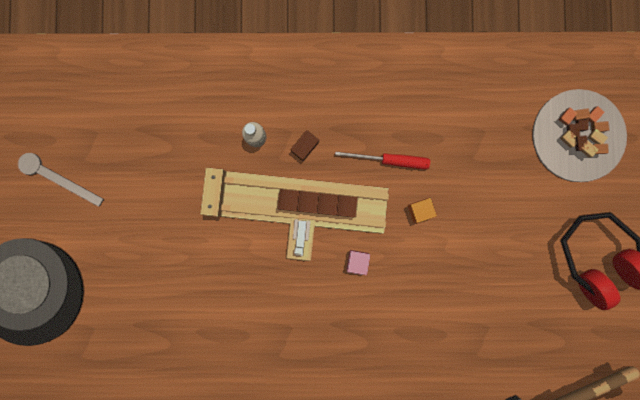

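The top view shows the jig with its stop at (213,192) and its open end at (388,210). The dark brown row spans (278–357, 190–217) and the bolt tab is near (299,251). 

Look-alikes: the orange cube (423,211) and pink cube (358,263) are loose on the bench. The offcut (305,146) is also outside the jig. The blanks meant are the four dark ones in the channel, and blank4 is the right-most, at about (347,207). I'll confirm that in enlarged crops.

```bash
python3 - <<'E'
import pickle,cv2
f=pickle.load(open("f0.pkl","rb"))
for n,(x,y,w,h,s) in {"top":(195,160,200,110,4),"scene":(235,135,200,150,4)}.items():
    c=cv2.resize(f[n]["pixels"][y:y+h,x:x+w,::-1],None,fx=s,fy=s,interpolation=cv2.INTER_CUBIC)
    for i in range(0,w,20): cv2.putText(c,str(x+i),(i*s,8),0,.3,(255,255,255));cv2.line(c,(i*s,10),(i*s,16),(255,255,255))
    for i in range(0,h,20): cv2.putText(c,str(y+i),(0,i*s+4),0,.3,(255,255,255));
    cv2.imwrite(f"pics/{n}1.png",c)
E
```

```text
(no output)
```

View pics/top1.png

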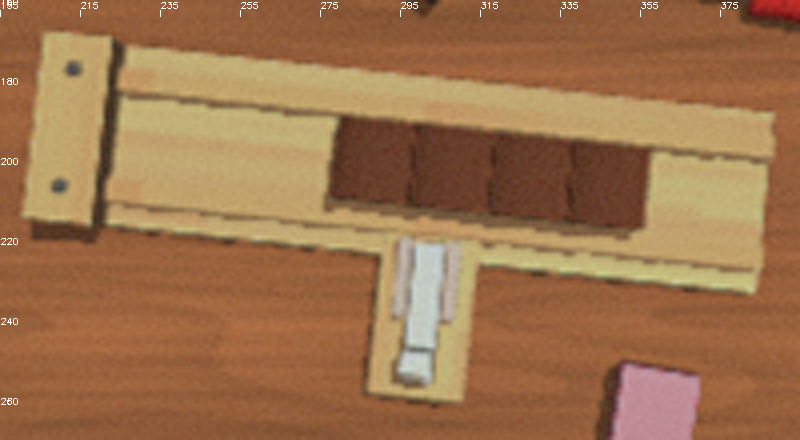

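View pics/scene1.png

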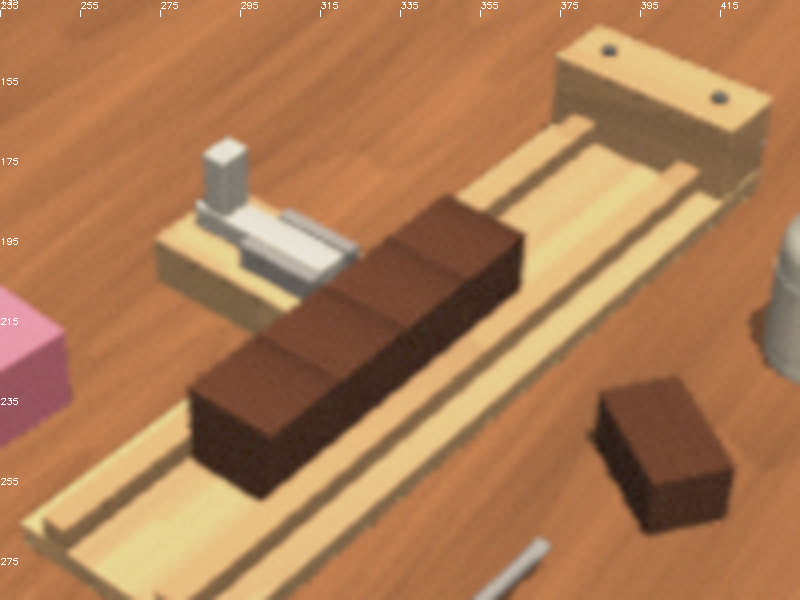

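The crops confirm it: blank4 is the dark blank nearest the open end. In the scene view its rear face has top corners at (282.5,232.5) and (301.8,244). The tab top is at (291.5,172.5) in the scene view and (299,251) in the top view. I'll fit the jig pose to both views.

```bash
cat > fit.py <<'E'
import pickle,numpy as np
from scipy.optimize import least_squares
from scipy.spatial.transform import Rotation as R
def proj(f,P):
    T=np.linalg.inv(f["world_from_camera"]);p=np.atleast_2d(P)@T[:3,:3].T+T[:3,3]
    return np.c_[f["fx"]*p[:,0]/p[:,2]+f["cx"],f["fy"]*p[:,1]/p[:,2]+f["cy"]]
def jw(P,q):
    c,s=np.cos(q[2]),np.sin(q[2]);return np.array(P)@np.array([[c,s,0],[-s,c,0],[0,0,1]])+[q[0],q[1],q[3]]
E
python3 - <<'E'
from fit import *
f=pickle.load(open("f0.pkl","rb"))
T=lambda a:np.array(a)/4+[195,160]
S=lambda a:np.array(a)/4+[235,135]
h=.0215
row=lambda s:[[h,s+.16,.052],[-h,s+.16,.052],[h,s,.052],[-h,s,.052]]
pt=T([[337,116],[328,206],[650,150],[643,230],[416,364]])
ps=S([[523,235],[448,195],[267,437],[190,390],[226,150],[262,498],[193,455]])
tab=[[-.1,-.022,.067]]
mid=T([[106.5,131]]);ms=S([[645,93]])
def res(q):
    a=proj(f["top"],jw(row(q[4])+tab,q))-pt
    b=proj(f["scene"],jw(row(q[4])+tab+[[h,q[4],.012],[-h,q[4],.012]],q))-ps
    c=proj(f["top"],jw([[0,.15,.052]],q))-mid
    d=proj(f["scene"],jw([[0,.15,.052]],q))-ms
    return np.r_[a,b,c,d].ravel()
r=least_squares(res,[.55,0,0,0,-.1],loss="soft_l1")
np.set_printoptions(precision=4,suppress=True)
print(r.x);print(res(r.x).reshape(-1,2))
q=r.x;print(jw([[0,q[4],.03],[0,-.01,.03],[-.106,-.022,.055],[-.046,-.022,.055]],q))
np.save("q.npy",q)
from cell import readout
o=readout.get_obs();print(R.from_quat(o["eef_rot"]).as_matrix())
E
```

```text
[ 0.611   0.0612 -0.1152 -0.0001 -0.1278]
[[-0.2028 -1.3664]
 [-0.4201 -2.8566]
 [-0.254  -1.006 ]
 [-0.8157  0.0399]
 [-0.641  -0.2166]
 [ 0.1576 -0.3077]
 [-1.4962 -0.4216]
 [-0.2788 -0.3435]
 [-2.132  -1.3606]
 [-1.781   0.149 ]
 [ 1.4289  3.4737]
 [-1.7578  1.3509]
 [-1.3536 -1.1489]
 [-1.4357  0.3374]]
[[ 0.5963 -0.0658  0.0299]
 [ 0.6098  0.0513  0.0299]
 [ 0.5031  0.0515  0.0549]
 [ 0.5627  0.0446  0.0549]]
[[ 0.9127  0.4086 -0.0007]
 [ 0.4086 -0.9127  0.0013]
 [-0.0001 -0.0015 -1.    ]]
```

```bash
cat > mv.py <<'E'
# mv.py jx jy z : slide (cm) and turn to bring TCP to jig (jx,jy), world z, tool x along jig y
import sys;from fit import *;from cell import readout
q=np.load("q.npy");o=readout.get_obs();M=R.from_quat(o["eef_rot"])
t=jw([[float(sys.argv[1]),float(sys.argv[2]),0]],q)[0];t[2]=float(sys.argv[3])
c,s=np.cos(q[2]),np.sin(q[2]);W=R.from_matrix(np.array([[-s,c,0],[c,s,0],[0,0,-1]]).T)
print("slide",np.round(100*M.inv().apply(t-o["tool_pos"]),2),"rot",np.round((M.inv()*W).as_rotvec(),3),"now jig",np.round(W.inv().apply(o["tool_pos"]-[q[0],q[1],0]),4)[[1,0]],"z",o["tool_pos"][2],"f",np.round(o["ft_force"],2),"t",o["clock"])
E
python3 mv.py 0 -0.185 0.15
```

```text
slide [ 48.82 -29.65  11.03] rot [-1.000e-03 -1.000e-03 -1.035e+00] now jig [-0.2682 -0.6894] z 0.2599341667050211 f [-0.31 -0.17 -0.35] t 0.1
```

arm_command(commands=[{"slide": [48.8,-29.65,5],"delta_rot": [0,0,-1.035],"grip": -1},{"slide": [48.8,-29.65,5],"delta_rot": [0,0,-1.035],"grip": -1},{"slide": [48.8,-29.65,5],"delta_rot": [0,0,-1.035],"grip": -1},{"slide": [48.8,-29.65,5],"delta_rot": [0,0,-1.035],"grip": -1},{"slide": [48.8,-29.65,5],"delta_rot": [0,0,-1.035],"grip": -1},{"slide": [48.8,-29.65,5],"delta_rot": [0,0,-1.035],"grip": -1},{"slide": [48.8,-29.65,5],"delta_rot": [0,0,-1.035],"grip": -1},{"slide": [48.8,-29.65,5],"delta_rot": [0,0,-1.035],"grip": -1},{"slide": [48.8,-29.65,5],"delta_rot": [0,0,-1.035],"grip": -1},{"slide": [48.8,-29.65,5],"delta_rot": [0,0,-1.035],"grip": -1},{"slide": [48.8,-29.65,11],"delta_rot": [0,0,-1.035],"grip": -1},{"slide": [48.8,-29.65,11],"delta_rot": [0,0,-1.035],"grip": -1},{"slide": [48.8,-29.65,11],"delta_rot": [0,0,-1.035],"grip": -1},{"slide": [48.8,-29.65,11],"delta_rot": [0,0,-1.035],"grip": -1},{"slide": [48.8,-29.65,11],"delta_rot": [0,0,-1.035],"grip": -1},{"slide": [48.8,-29.65,11],"delta_rot": [0,0,-1.035],"grip": -1},{"slide": [48.8,-29.65,11],"delta_rot": [0,0,-1.035],"grip": -1},{"slide": [48.8,-29.65,11],"delta_rot": [0,0,-1.035],"grip": -1},{"slide": [48.8,-29.65,11],"delta_rot": [0,0,-1.035],"grip": -1},{"slide": [48.8,-29.65,11],"delta_rot": [0,0,-1.035],"grip": -1}])

```text
clock: 1.77
tool_pos: [0.5895, -0.1252, 0.1514]
eef_rot: [0.747, 0.664, -0.0, 0.001]
ft_force: [-0.0, -0.1, 0.8]
grip_width: 0.0008
gripper_force: 0.0
```

```bash
python3 mv.py 0 -0.165 0.054; python3 - <<'E'
from cell import viewer;import cv2,pickle;from fit import *
w=viewer.grab_frame("wrist");s=viewer.grab_frame("scene");pickle.dump({"wrist":w,"scene":s},open("f1.pkl","wb"))
q=np.load("q.npy");y=q[4];h=.0215
im=w["pixels"][:,:,::-1].copy()
for P,c in(([[h,y,.052],[-h,y,.052],[-h,y+.16,.052],[h,y+.16,.052]],(0,255,0)),([[.023,-.195,.024],[.023,.15,.024]],(255,255,0)),([[-.023,-.195,.024],[-.023,.15,.024]],(255,255,0)),([[-.106,-.03,.067],[-.094,-.03,.067],[-.094,-.014,.067],[-.106,-.014,.067]],(0,0,255))):
    cv2.polylines(im,[proj(w,jw(P,q)).astype(int)],True,c,1)
cv2.imwrite("pics/w1.png",im)
E
```

```text
slide [ 2.27 -0.02  9.74] rot [ 0.001  0.001 -0.002] now jig [ 1.000e-04 -1.876e-01] z 0.15137592696218333 f [-0.05 -0.14  0.81] t 1.7667
```

View pics/w1.png

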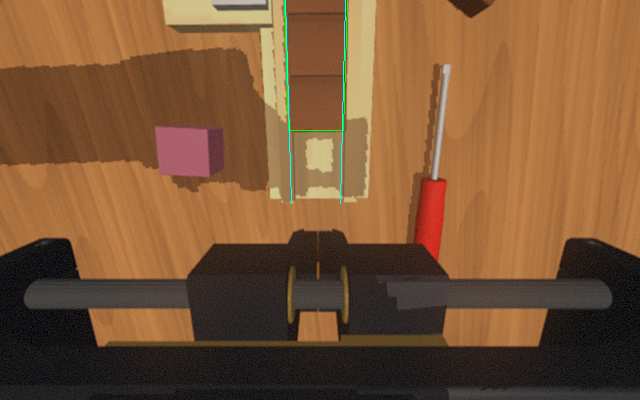

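The overlay fits within about 1 mm. Blank4's rear edge is at row 131 and the row is centred at column 317. Next I lower the closed fingers into the channel behind it.

arm_command(commands=[{"slide": [2.2,0,3],"delta_rot": [0,0,0],"grip": -1},{"slide": [2.2,0,6],"delta_rot": [0,0,0],"grip": -1},{"slide": [2.2,0,8],"delta_rot": [0,0,0],"grip": -1},{"slide": [2.2,0,9.5],"delta_rot": [0,0,0],"grip": -1},{"slide": [2.2,0,10.5],"delta_rot": [0,0,0],"grip": -1},{"slide": [2.2,0,11],"delta_rot": [0,0,0],"grip": -1},{"slide": [2.2,0,11],"delta_rot": [0,0,0],"grip": -1},{"slide": [2.2,0,11],"delta_rot": [0,0,0],"grip": -1}])

```text
clock: 2.53
tool_pos: [0.5928, -0.1016, 0.0414]
eef_rot: [0.747, 0.665, 0.0, 0.0]
ft_force: [0.5, 0.3, 0.4]
grip_width: -0.0001
gripper_force: 0.0
```

```bash
python3 mv.py 0 -0.019 0.041
```

```text
slide [14.49 -0.07  0.04] rot [ 0.001  0.    -0.   ] now jig [ 0.0007 -0.1639] z 0.04136408710752165 f [0.52 0.25 0.43] t 2.5333
```

Push in 2.5 to 3 mm steps, starting with the approach and the first stretch.

arm_command(commands=[{"slide": [0.4,-0.05,0],"delta_rot": [0,0,0],"grip": -1},{"slide": [0.8,-0.05,0],"delta_rot": [0,0,0],"grip": -1},{"slide": [1.2,-0.05,0],"delta_rot": [0,0,0],"grip": -1},{"slide": [1.5,-0.05,0],"delta_rot": [0,0,0],"grip": -1},{"slide": [1.7,-0.05,0],"delta_rot": [0,0,0],"grip": -1},{"slide": [1.9,-0.05,0],"delta_rot": [0,0,0],"grip": -1},{"slide": [2.1,-0.05,0],"delta_rot": [0,0,0],"grip": -1},{"slide": [2.3,-0.05,0],"delta_rot": [0,0,0],"grip": -1},{"slide": [2.5,-0.05,0],"delta_rot": [0,0,0],"grip": -1},{"slide": [2.7,-0.05,0],"delta_rot": [0,0,0],"grip": -1},{"slide": [2.9,-0.05,0],"delta_rot": [0,0,0],"grip": -1},{"slide": [3.1,-0.05,0],"delta_rot": [0,0,0],"grip": -1},{"slide": [3.4,-0.05,0],"delta_rot": [0,0,0],"grip": -1},{"slide": [3.7,-0.05,0],"delta_rot": [0,0,0],"grip": -1},{"slide": [4.0,-0.05,0],"delta_rot": [0,0,0],"grip": -1},{"slide": [4.3,-0.05,0],"delta_rot": [0,0,0],"grip": -1},{"slide": [4.6,-0.05,0],"delta_rot": [0,0,0],"grip": -1},{"slide": [4.9,-0.05,0],"delta_rot": [0,0,0],"grip": -1},{"slide": [5.2,-0.05,0],"delta_rot": [0,0,0],"grip": -1},{"slide": [5.5,-0.05,0],"delta_rot": [0,0,0],"grip": -1}])

```text
clock: 4.2
tool_pos: [0.5981, -0.0464, 0.0407]
eef_rot: [0.747, 0.665, -0.0, -0.0]
ft_force: [-0.1, -1.0, -0.9]
grip_width: 0.0001
gripper_force: 0.8
```

```bash
python3 mv.py 0 -0.019 0.041; python3 - <<'E'
from cell import viewer;import cv2
a=viewer.grab_frame("scene")["pixels"][130:300,230:450,::-1]
cv2.imwrite("pics/s2.png",cv2.resize(a,None,fx=3,fy=3,interpolation=2))
E
```

```text
slide [ 8.93  0.04 -0.03] rot [-0.  0.  0.] now jig [-0.0004 -0.1083] z 0.04065942735046823 f [-0.09 -1.04 -0.91] t 4.2
```

View pics/s2.png

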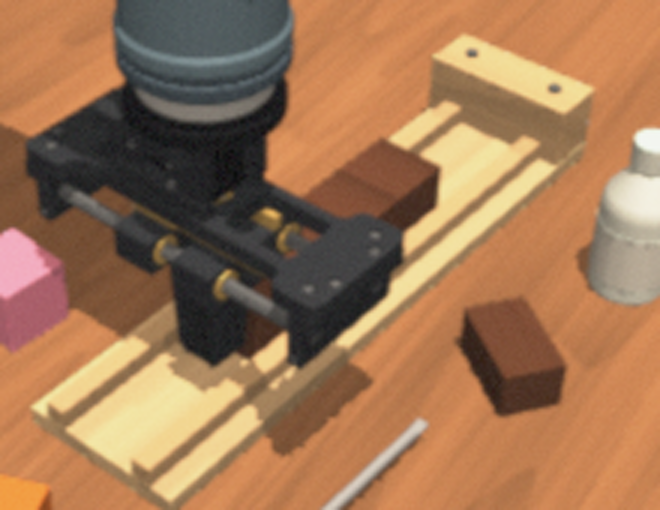

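The row slides flat, with its front blank now near (400,170) in the crop and a push force of about 1 N. The bystanders are untouched, so I continue.

arm_command(commands=[{"slide": [0.3,0,0],"delta_rot": [0,0,0],"grip": -1},{"slide": [0.6,0,0],"delta_rot": [0,0,0],"grip": -1},{"slide": [0.9,0,0],"delta_rot": [0,0,0],"grip": -1},{"slide": [1.2,0,0],"delta_rot": [0,0,0],"grip": -1},{"slide": [1.5,0,0],"delta_rot": [0,0,0],"grip": -1},{"slide": [1.8,0,0],"delta_rot": [0,0,0],"grip": -1},{"slide": [2.1,0,0],"delta_rot": [0,0,0],"grip": -1},{"slide": [2.4,0,0],"delta_rot": [0,0,0],"grip": -1},{"slide": [2.7,0,0],"delta_rot": [0,0,0],"grip": -1},{"slide": [3.0,0,0],"delta_rot": [0,0,0],"grip": -1},{"slide": [3.3,0,0],"delta_rot": [0,0,0],"grip": -1},{"slide": [3.6,0,0],"delta_rot": [0,0,0],"grip": -1},{"slide": [3.9,0,0],"delta_rot": [0,0,0],"grip": -1},{"slide": [4.2,0,0],"delta_rot": [0,0,0],"grip": -1},{"slide": [4.5,0,0],"delta_rot": [0,0,0],"grip": -1},{"slide": [4.8,0,0],"delta_rot": [0,0,0],"grip": -1},{"slide": [5.1,0,0],"delta_rot": [0,0,0],"grip": -1},{"slide": [5.4,0,0],"delta_rot": [0,0,0],"grip": -1},{"slide": [5.7,0,0],"delta_rot": [0,0,0],"grip": -1},{"slide": [6.0,0,0],"delta_rot": [0,0,0],"grip": -1}])

```text
clock: 5.92
tool_pos: [0.6051, 0.0131, 0.0407]
eef_rot: [0.747, 0.665, -0.0, 0.0]
ft_force: [0.5, -1.4, -0.4]
grip_width: 0.0008
gripper_force: 0.8
```

arm_command(commands=[{"slide": [0.25,0,0],"delta_rot": [0,0,0],"grip": -1},{"slide": [0.5,0,0],"delta_rot": [0,0,0],"grip": -1},{"slide": [0.75,0,0],"delta_rot": [0,0,0],"grip": -1},{"slide": [0.95,0,0],"delta_rot": [0,0,0],"grip": -1},{"slide": [1.15,0,0],"delta_rot": [0,0,0],"grip": -1},{"slide": [1.3,0,0],"delta_rot": [0,0,0],"grip": -1},{"slide": [1.45,0,0],"delta_rot": [0,0,0],"grip": -1},{"slide": [1.6,0,0],"delta_rot": [0,0,0],"grip": -1},{"slide": [1.7,0,0],"delta_rot": [0,0,0],"grip": -1},{"slide": [1.8,0,0],"delta_rot": [0,0,0],"grip": -1},{"slide": [1.9,0,0],"delta_rot": [0,0,0],"grip": -1},{"slide": [2.0,0,0],"delta_rot": [0,0,0],"grip": -1}])

```text
clock: 6.92
tool_pos: [0.6073, 0.0327, 0.0407]
eef_rot: [0.747, 0.665, -0.0, 0.0]
ft_force: [-0.2, -1.2, 0.6]
grip_width: 0.0004
gripper_force: 0.9
```

```bash
python3 mv.py 0 -0.019 0.041
```

```text
slide [ 0.97  0.04 -0.03] rot [-0.  0.  0.] now jig [-0.0004 -0.0287] z 0.04068202582665106 f [-0.17 -1.23  0.61] t 6.9167
```

Now 1 mm steps, watching for a rise in force at the stop.

arm_command(commands=[{"slide": [0.1,0,0],"delta_rot": [0,0,0],"grip": -1},{"slide": [0.2,0,0],"delta_rot": [0,0,0],"grip": -1},{"slide": [0.3,0,0],"delta_rot": [0,0,0],"grip": -1},{"slide": [0.4,0,0],"delta_rot": [0,0,0],"grip": -1},{"slide": [0.5,0,0],"delta_rot": [0,0,0],"grip": -1},{"slide": [0.6,0,0],"delta_rot": [0,0,0],"grip": -1},{"slide": [0.7,0,0],"delta_rot": [0,0,0],"grip": -1},{"slide": [0.7,0,0],"delta_rot": [0,0,0],"grip": -1}])

```text
clock: 7.58
tool_pos: [0.6082, 0.0401, 0.0407]
eef_rot: [0.746, 0.665, 0.0, -0.0]
ft_force: [0.4, -1.3, 0.2]
grip_width: 0.0004
gripper_force: 0.4
```

arm_command(commands=[{"slide": [0.1,0,0],"delta_rot": [0,0,0],"grip": -1},{"slide": [0.2,0,0],"delta_rot": [0,0,0],"grip": -1},{"slide": [0.2,0,0],"delta_rot": [0,0,0],"grip": -1}])

```text
clock: 7.83
tool_pos: [0.6084, 0.042, 0.0407]
eef_rot: [0.746, 0.665, 0.0, -0.0]
ft_force: [-0.7, -1.4, -0.3]
grip_width: 0.0005
gripper_force: 0.5
```

arm_command(commands=[{"slide": [0.07,0,0],"delta_rot": [0,0,0],"grip": -1},{"slide": [0.14,0,0],"delta_rot": [0,0,0],"grip": -1},{"slide": [0.2,0,0],"delta_rot": [0,0,0],"grip": -1},{"slide": [0.2,0,0],"delta_rot": [0,0,0],"grip": -1}])

```text
clock: 8.17
tool_pos: [0.6084, 0.042, 0.0407]
eef_rot: [0.747, 0.665, -0.001, 0.0]
ft_force: [-1.4, -4.9, 2.3]
grip_width: 0.0004
gripper_force: 2.7
```

arm_command(commands=[{"slide": [0.07,0,0],"delta_rot": [0,0,0],"grip": -1},{"slide": [0.14,0,0],"delta_rot": [0,0,0],"grip": -1},{"slide": [0.2,0,0],"delta_rot": [0,0,0],"grip": -1},{"slide": [0.2,0,0],"delta_rot": [0,0,0],"grip": -1}])

```text
clock: 8.5
tool_pos: [0.6084, 0.0421, 0.0407]
eef_rot: [0.747, 0.665, -0.002, 0.001]
ft_force: [-3.2, -9.6, 4.2]
grip_width: 0.0004
gripper_force: 4.7
```

The force rose to 10 N with no motion, so the row is tight against the stop. I back off along the channel and lift.

arm_command(commands=[{"slide": [0,0,0],"delta_rot": [0,0,0],"grip": -1},{"slide": [-0.2,0,0],"delta_rot": [0,0,0],"grip": -1},{"slide": [-0.5,0,0],"delta_rot": [0,0,0],"grip": -1},{"slide": [-1,0,0],"delta_rot": [0,0,0],"grip": -1},{"slide": [-2,0,0],"delta_rot": [0,0,0],"grip": -1},{"slide": [-3,0,0],"delta_rot": [0,0,0],"grip": -1},{"slide": [-4,0,0],"delta_rot": [0,0,0],"grip": -1},{"slide": [-4,0,-2],"delta_rot": [0,0,0],"grip": -1},{"slide": [-4,0,-5],"delta_rot": [0,0,0],"grip": -1},{"slide": [-4,0,-8],"delta_rot": [0,0,0],"grip": -1},{"slide": [-4,-4,-9],"delta_rot": [0,0,0],"grip": -1},{"slide": [-4,-8,-9],"delta_rot": [0,0,0],"grip": -1},{"slide": [-4,-12,-9],"delta_rot": [0,0,0],"grip": -1},{"slide": [-4,-14,-9],"delta_rot": [0,0,0],"grip": -1},{"slide": [-4,-14,-9],"delta_rot": [0,0,0],"grip": -1},{"slide": [-4,-14,-9],"delta_rot": [0,0,0],"grip": -1}])

```text
clock: 9.83
tool_pos: [0.4647, 0.0212, 0.131]
eef_rot: [0.747, 0.665, -0.0, 0.0]
ft_force: [0.8, 1.2, 0.3]
grip_width: 0.0003
gripper_force: 0.0
```

```bash
python3 mv.py -0.140 -0.022 0.066; python3 - <<'E'
from cell import viewer;import cv2;from fit import *
q=np.load("q.npy");h=.0215;out=[]
for n,(x,y,u,v) in{"wrist":(0,0,640,400),"scene":(230,120,200,130)}.items():
    w=viewer.grab_frame(n);im=w["pixels"][:,:,::-1].copy()
    for P,c in(([[h,-.01,.052],[-h,-.01,.052],[-h,.15,.052],[h,.15,.052]],(0,255,0)),([[-.106,-.03,.067],[-.094,-.03,.067],[-.094,-.014,.067],[-.106,-.014,.067]],(0,0,255))):
        cv2.polylines(im,[proj(w,jw(P,q)).astype(int)],True,c,1)
    out.append(cv2.resize(im[y:y+v,x:x+u],(460,int(460*v/u))))
cv2.imwrite("pics/w2.png",np.vstack(out))
E
```

```text
slide [3.46 0.06 6.5 ] rot [ 0.  0. -0.] now jig [-0.1407 -0.0566] z 0.1310232919673224 f [0.75 1.2  0.26] t 9.8333
```

View pics/w2.png

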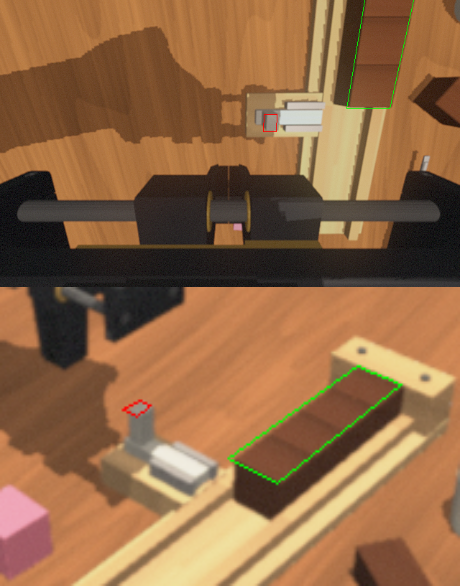

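The row is home: the overlay sits on it in both views. The tab is where predicted, at about (268,119) in the wrist half of the picture, perhaps 2 to 3 mm further +y. I lower the fingers on its -x side.

arm_command(commands=[{"slide": [3.6,0,0],"delta_rot": [0,0,0],"grip": -1},{"slide": [3.6,0,2.5],"delta_rot": [0,0,0],"grip": -1},{"slide": [3.6,0,4.5],"delta_rot": [0,0,0],"grip": -1},{"slide": [3.6,0,6],"delta_rot": [0,0,0],"grip": -1},{"slide": [3.6,0,6.5],"delta_rot": [0,0,0],"grip": -1},{"slide": [3.6,0,6.5],"delta_rot": [0,0,0],"grip": -1},{"slide": [3.6,0,6.5],"delta_rot": [0,0,0],"grip": -1}])

```text
clock: 10.52
tool_pos: [0.4701, 0.0577, 0.0659]
eef_rot: [0.747, 0.665, 0.0, 0.0]
ft_force: [-0.5, 0.2, -1.0]
grip_width: 0.0006
gripper_force: 0.0
```

arm_command(commands=[{"slide": [0,0.4,0],"delta_rot": [0,0,0],"grip": -1},{"slide": [0,0.8,0],"delta_rot": [0,0,0],"grip": -1},{"slide": [0,1.2,0],"delta_rot": [0,0,0],"grip": -1},{"slide": [0,1.5,0],"delta_rot": [0,0,0],"grip": -1},{"slide": [0,1.8,0],"delta_rot": [0,0,0],"grip": -1},{"slide": [0,2.1,0],"delta_rot": [0,0,0],"grip": -1},{"slide": [0,2.4,0],"delta_rot": [0,0,0],"grip": -1},{"slide": [0,2.7,0],"delta_rot": [0,0,0],"grip": -1},{"slide": [0,3.0,0],"delta_rot": [0,0,0],"grip": -1}])

```text
clock: 11.27
tool_pos: [0.4991, 0.0542, 0.0657]
eef_rot: [0.747, 0.665, -0.0, -0.0]
ft_force: [-1.8, 1.3, 0.7]
grip_width: 0.0007
gripper_force: 0.9
```

```bash
python3 mv.py -0.0635 -0.020 0.066; python3 - <<'E'
from cell import viewer;import cv2
a=viewer.grab_frame("scene")["pixels"][120:280,230:450,::-1]
cv2.imwrite("pics/s3.png",cv2.resize(a,None,fx=3,fy=3,interpolation=2))
E
```

```text
slide [-0.03  4.68 -0.04] rot [-0.001  0.     0.   ] now jig [-0.1103 -0.0198] z 0.06565878822912316 f [-1.82  1.29  0.71] t 11.2667
```

View pics/s3.png

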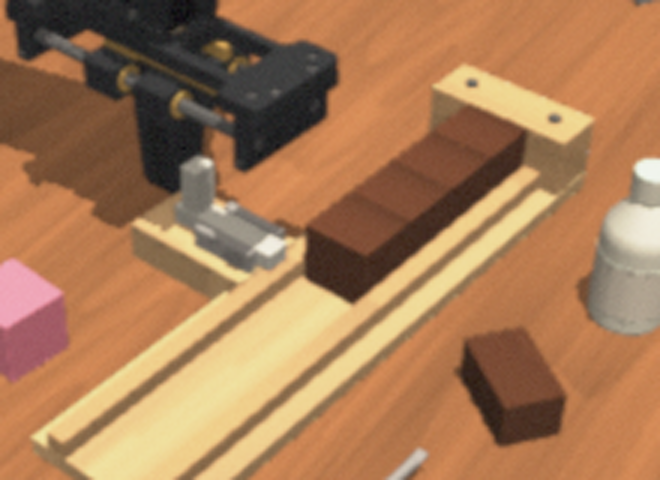

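The finger is on the tab at (195,180) in the crop, the bolt is already moving, and the row is tight at the stop. I keep pushing, with 46.8 mm to go.

arm_command(commands=[{"slide": [0,0.3,0],"delta_rot": [0,0,0],"grip": -1},{"slide": [0,0.6,0],"delta_rot": [0,0,0],"grip": -1},{"slide": [0,0.9,0],"delta_rot": [0,0,0],"grip": -1},{"slide": [0,1.2,0],"delta_rot": [0,0,0],"grip": -1},{"slide": [0,1.5,0],"delta_rot": [0,0,0],"grip": -1},{"slide": [0,1.8,0],"delta_rot": [0,0,0],"grip": -1},{"slide": [0,2.1,0],"delta_rot": [0,0,0],"grip": -1},{"slide": [0,2.4,0],"delta_rot": [0,0,0],"grip": -1},{"slide": [0,2.7,0],"delta_rot": [0,0,0],"grip": -1},{"slide": [0,3.0,0],"delta_rot": [0,0,0],"grip": -1},{"slide": [0,3.3,0],"delta_rot": [0,0,0],"grip": -1},{"slide": [0,3.6,0],"delta_rot": [0,0,0],"grip": -1},{"slide": [0,3.8,0],"delta_rot": [0,0,0],"grip": -1},{"slide": [0,4.0,0],"delta_rot": [0,0,0],"grip": -1},{"slide": [0,4.2,0],"delta_rot": [0,0,0],"grip": -1},{"slide": [0,4.2,0],"delta_rot": [0,0,0],"grip": -1}])

```text
clock: 12.65
tool_pos: [0.5413, 0.0494, 0.0657]
eef_rot: [0.747, 0.665, 0.0, 0.0]
ft_force: [0.2, 0.8, -0.4]
grip_width: 0.0002
gripper_force: 0.1
```

arm_command(commands=[{"slide": [0,0.1,0],"delta_rot": [0,0,0],"grip": -1},{"slide": [0,0.2,0],"delta_rot": [0,0,0],"grip": -1},{"slide": [0,0.3,0],"delta_rot": [0,0,0],"grip": -1},{"slide": [0,0.4,0],"delta_rot": [0,0,0],"grip": -1},{"slide": [0,0.5,0],"delta_rot": [0,0,0],"grip": -1},{"slide": [0,0.5,0],"delta_rot": [0,0,0],"grip": -1}])

```text
clock: 13.15
tool_pos: [0.546, 0.0488, 0.0657]
eef_rot: [0.747, 0.665, 0.0, 0.0]
ft_force: [-0.6, -0.1, 1.1]
grip_width: 0.0003
gripper_force: 0.4
```

arm_command(commands=[{"slide": [0,0.1,0],"delta_rot": [0,0,0],"grip": -1},{"slide": [0,0.2,0],"delta_rot": [0,0,0],"grip": -1},{"slide": [0,0.2,0],"delta_rot": [0,0,0],"grip": -1}])

```text
clock: 13.4
tool_pos: [0.5477, 0.0486, 0.0657]
eef_rot: [0.747, 0.665, -0.0, -0.0]
ft_force: [-2.7, 0.2, 1.8]
grip_width: 0.0005
gripper_force: 1.1
```

arm_command(commands=[{"slide": [0,0.1,0],"delta_rot": [0,0,0],"grip": -1},{"slide": [0,0.2,0],"delta_rot": [0,0,0],"grip": -1},{"slide": [0,0.3,0],"delta_rot": [0,0,0],"grip": -1},{"slide": [0,0.3,0],"delta_rot": [0,0,0],"grip": -1}])

```text
clock: 13.73
tool_pos: [0.5479, 0.0486, 0.0655]
eef_rot: [0.746, 0.666, -0.002, -0.002]
ft_force: [-10.8, 0.2, 10.3]
grip_width: 0.0006
gripper_force: 5.9
```

arm_command(commands=[{"slide": [0,0.1,0],"delta_rot": [0,0,0],"grip": -1},{"slide": [0,0.2,0],"delta_rot": [0,0,0],"grip": -1},{"slide": [0,0.2,0],"delta_rot": [0,0,0],"grip": -1}])

```text
clock: 13.98
tool_pos: [0.548, 0.0485, 0.0655]
eef_rot: [0.746, 0.666, -0.004, -0.003]
ft_force: [-16.8, 1.0, 17.9]
grip_width: 0.0002
gripper_force: 9.2
```

The bolt has hit its end of travel: 17 N with no motion. I back off, lift clear and check.

arm_command(commands=[{"slide": [0,-0.3,0],"delta_rot": [0,0,0],"grip": -1},{"slide": [0,-0.7,0],"delta_rot": [0,0,0],"grip": -1},{"slide": [0,-1.2,0],"delta_rot": [0,0,0],"grip": -1},{"slide": [0,-2,0],"delta_rot": [0,0,0],"grip": -1},{"slide": [0,-3,-1],"delta_rot": [0,0,0],"grip": -1},{"slide": [0,-4,-4],"delta_rot": [0,0,0],"grip": -1},{"slide": [0,-5,-8],"delta_rot": [0,0,0],"grip": -1},{"slide": [-3,-5,-12],"delta_rot": [0,0,0],"grip": -1},{"slide": [-6,-5,-14],"delta_rot": [0,0,0],"grip": -1},{"slide": [-6,-5,-14],"delta_rot": [0,0,0],"grip": -1},{"slide": [-6,-5,-14],"delta_rot": [0,0,0],"grip": -1}])

```text
clock: 14.9
tool_pos: [0.4969, -0.0082, 0.2071]
eef_rot: [0.748, 0.664, 0.001, 0.002]
ft_force: [-0.5, 0.5, -0.3]
grip_width: 0.0007
gripper_force: 0.0
```

```bash
python3 - <<'E'
from cell import viewer;import cv2;from fit import *
q=np.load("q.npy");h=.0215
w=viewer.grab_frame("scene");im=w["pixels"][:,:,::-1].copy()
for P,c in(([[h,-.01,.052],[-h,-.01,.052],[-h,.15,.052],[h,.15,.052]],(0,255,0)),([[-.046,-.03,.067],[-.034,-.03,.067],[-.034,-.014,.067],[-.046,-.014,.067]],(0,0,255))):
    cv2.polylines(im,[proj(w,jw(P,q)).astype(int)],True,c,1)
cv2.imwrite("pics/s4.png",cv2.resize(im[110:290,230:460],None,fx=3,fy=3,interpolation=2))
E
```

```text
(no output)
```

View pics/s4.png

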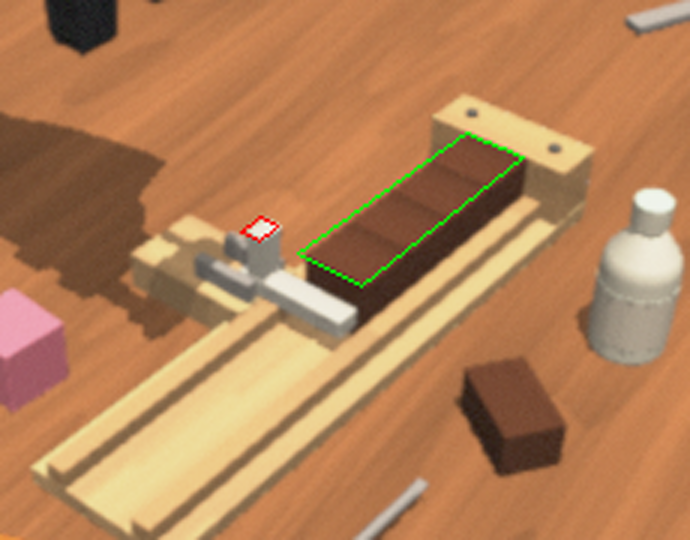

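The bolt lies fully across behind the row, with its tab on the predicted end box at (261,229). All four blanks are flat and home, and the bystanders are unmoved. Handing in.

```bash
python3 -c "
from cell import workorder;print(workorder.sign_off())"
```

```text
the job is handed in; nothing more can be done
None
```

I handed the job in at about 15 s: the row of four blanks is tight against the end stop, the bolt is fully across behind it, and in the last picture the glue bottle and offcut looked unmoved (only the screwdriver's tip was in that view); no verdict came back at hand-in.

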